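Unlock the first-aid box and hold the sprung lock open

ROBOT

A 6-joint arm with a two-finger parallel gripper is mounted at the origin on a cart in front of the work surface, level with it; the furniture and walls round the work are solid. World frame = base frame: x ahead of the robot, y to its left, z up, the work surface at z = 0. Lengths are in m, angles in rad, forces in N, time in s.
With the tool pointing down it reaches from about 0.325 to 0.9 m from the base axis. Payload 6.1 kg.
Tool frame: the origin (TCP) lies at the very end of the fingers, on their centre line; the grasp point (between the pads) lies 19 mm behind it; z points along the fingers, y is the direction in which the jaws open and shut (so a half turn about z gives the same grasp; the last joint's range is limited). The gripper opens to 87 mm and grips with 3 to 60 N. Pads are 19 mm wide; open, the fingers measure 117 mm over their backs; the gripper's body (75 mm by 190 mm) begins 51 mm behind the grasp point.
Start: joints at [-1.275, 0.22, 1.526, -0, 1.395, -0.126], TCP at [0.256, -0.57, 0.201] pointing down, gripper open.
Joint ranges: [-2.98, 2.98], [-0.91, 2.08], [0.09, 2.57], [-1.24, 4.39], [0.2, 2.65], [-2.68, 2.68]. Speed limits (rad/s): [2.57, 2.57, 3.01, 3.14, 3.14, 3.14].

INTERFACE

Orientations are given as a rotation vector (axis times angle).
In Python, from bench import env, eyes gives the robot as it stands.
- The arm moves only by the tool send_rows, never from a script. Its argument "series" is a list of rows, each a list of 2 entries, a list of its own where there are three numbers: the shift along the tool's x, y, z in mm, then the turn about the tool's z in rad. In form: [[[x, y, z], spin], ...]. A call has 1 to 10 rows; each row shifts and turns the commanded pose from where the row before left it, along the tool's axes as they then stand; what a row does not reach is not made up. A row lasts 1/12 s, in which the tool goes at most 41.7 mm and 7.16 degrees, less where a joint would pass 70% of its speed; a pose out of reach is approached as far as the arm can. A call with a gripper value outside its range is refused whole. "hand" is the opening, from 0 (shut) to 1 (fully open), set as the call begins (left out, the last holds). The fingers move at their own pace and stop on an object; "newtons" is the grip in N (left out, the last holds). Time passes only in rows, so rows that do not move let the fingers close. It gives the time, the measured TCP pose, the force and the opening at its end, in the units of the state.
- env.get_state(): the state, without advancing time (a new reading comes with each control period).
- eyes.read_camera(name): name is "side" or "top" or "wrist"; returns the picture (400x640x3 uint8, red, green, blue); there is no depth.
- eyes.calibration(name): a dict with "fx", "fy", "cx", "cy" (pixels), "cam_to_world" (4x4, takes a point from camera to world coordinates); the wrist camera has in their place "tool_from_camera" (4x4, takes a point from camera to tool coordinates, whose origin is the TCP and whose axes are the flange's). Camera axes: x right, y up, looking along -z (the intrinsics and any distortion apply to the point x, -y, -z); pixel columns grow to the right and rows downward; lengths in m; the calibration is good to about 2 mm. A picture is of the moment at which its call begins: read the wrist's pose just before it. calibration takes no time and is no camera call.
- env.finish_job(): hands the job in, once; it reports no verdict.
The state is a dict: "clock": time; "joint_positions": joint angles; "qd": joint speeds; "joint_efforts": joint torques, N m; "tcp_pos": TCP position; "eef_rot": TCP orientation; "wrist_force": force on the tool from outside, world axes, zero at the start; "wrist_torque": the same for the moment, N m; "opening": finger opening in m.
Only numpy, scipy, OpenCV 4.12 (cv2) and the standard library are available. Lean on these libraries where they do the work, as an engineer would, in place of code of your own. Each camera call takes 0.05 s, during which the arm holds its last target.

TASK

Take the key with the red bow out of its wooden stand and push it fully home into the lock on the white first-aid box; its pins are sticky, so press firmly and wiggle a little if it stops part way. Then turn it a quarter turn clockwise, seen from above, against the spring, so that the bolt draws back from the lid, and finish while still gripping the key and holding it turned. Leave the blue key in its stand and do not push the small tin or the spice jar about.

Things in the scene. Friction and masses are not known exactly. Their poses are not given: they have to be found in the camera images.
- key_red: the key to use, 92 mm long, about 60 g, upright in a stand, blade down; origin at the bottom tip, z up along the key, x across the flat of blade and bow, y through their thickness. Blade up to z 30 mm, round shank 5 mm thick to z 42, round collar 22 mm across z 42 to 46, stem 10 mm thick to 53, then the bow. Half a turn about z makes no difference
- key_red_bow (a point): centre of the red plastic bow, 72 mm above the key's tip; the bow spans z 52 to 92 mm of the key, 34 mm wide along the key's x and 10 mm thick along y; its flat faces are the grip
- key_red_tip (a point): bottom tip of the red key's blade, on the key's axis; the blade is 20 mm wide along x and 5 mm thick along y, its lowest 6 mm bevelled on all four sides to about 17 x 2 mm at the tip
- stand_red: fixed wooden block holding the red key, 50 x 50 mm, 50 mm high on a 58 mm foot; origin at the centre of its underside. A slot 22.5 x 7.5 mm, long along its x, goes down through it; the key's collar rests on its top, so the tip is 8 mm above the worktop and the key's axes are those of the stand. The key lifts straight out, by at least 45 mm
- stand_blue: fixed wooden block like the other, holding the blue key; origin at the centre of its underside; the two stands may be swapped. (Wall cabinets overhang the rear of the worktop, from about x = 0.55 m at the door knobs, their undersides 0.49 m above it: carry things on the robot's side of the stands and box to keep the wrist clear)
- key_blue: the wrong key: same shape with a blue bow and a blade 26 mm wide, too wide for the lock; stays in its stand
- aid_box: white first-aid box fixed to the worktop, 120 mm (x) by 180 mm (y), 60 mm high; origin at the centre of its underside. On its front deck a steel lock case 44 x 44 mm, 18 mm high; behind that a lid panel with a green cross and a dark keeper (to 78 mm high, 34 to 44 mm behind the lock's axis) which the bolt enters
- keyhole (a point): centre of the keyhole in the top face of the lock case, 78 mm above the worktop, 30 mm in front (-x) of the box's centre; axes those of the box. The slot is long along x, 22 x 7 mm, with a bevelled mouth 30 x 15 mm narrowing to it over 5 mm. The blade goes straight down, its width along x; fully home, the key's collar rests on this face and the tip is 42 mm below it
- lock_plug (a joint): turn of the lock, rad: 0 at rest, grows clockwise from above, stop at 1.57; a spring turns it back (0.06 N m at a quarter turn); the blade has 0.1 rad of play. Two spring pins at 19 and 29 mm depth, one in each long wall, resist the entering blade with 5 to 15 N. A fixed slotted plate stops the blade turning until within 3 mm of home, and keeps it in while turned
- bolt (a joint): draw of the bolt in m: 0 out in the lid's keeper, about 0.013 drawn back when the lock is turned a quarter (8.5 mm per rad)
- small_tin: bystander: small tin, 57 mm across, 72 mm high, origin at the centre of its underside
- jar: bystander: low glass spice jar with a mustard-coloured lid, 45 mm across, 75 mm high, origin at the centre of its underside

How it is judged:
By the outcome, as a careful person would: the job done as asked, in the order asked, and still so for the second after the job is handed in, while the arm keeps its last pose, push and grip.
It also fails if it takes over 51 s, if anything falls off the work surface, if the arm or the gripper's body presses on something with over 40 N, if the wrist force passes 120 N, or if a joint passes its speed limit or range.

## Working session

There is one attempt and no reset: what is moved stays moved. The work goes in short steps, Python scripts to look and compute and a tool call to move; the robot and the scene stay as the last step left them, time stands still between calls to the robot, and variables do not carry over. Pictures are saved under pics/ and viewed, and the job is handed in when it is done.

Besides the shell and the picture viewer there is one more tool, called after ">>>" as name([rows], argument=value, ...), one row to a line, values as JSON. send_rows: Moves the arm, as the interface text tells. Its arguments: {"type":"object","properties":{"series":{"type":"array","items":{"type":"array"}},"hand":{"type":"number"},"newtons":{"type":"number"}},"required":["series"]}

```bash
ls; mkdir -p pics; python3 - <<'E'
from bench import env, eyes
import cv2,numpy as np
np.set_printoptions(precision=4,suppress=True)
print(env.get_state())
for n in ["side","top"]:
    im=eyes.read_camera(n); cv2.imwrite(f"pics/{n}0.png",im[:,:,::-1]); print(n,eyes.calibration(n))
print(eyes.calibration("wrist"))
E
```

```text
pics
{'clock': 0.0, 'joint_positions': array([-1.2751,  0.2212,  1.5276, -0.    ,  1.3947, -0.1261]), 'qd': array([ 0.0009, -0.0004,  0.0001,  0.0009,  0.0006,  0.0004]), 'joint_efforts': array([ -0.0008, -49.4609, -38.7383,   0.0698,   0.0573,  -0.0001]), 'tcp_pos': array([ 0.2557, -0.5696,  0.1998]), 'eef_rot': array([-3.0701, -0.6573,  0.0003]), 'wrist_force': array([-0.4236, -0.6476,  0.606 ]), 'wrist_torque': array([-0.006 , -0.0522,  0.0504]), 'opening': 0.08690976490761769}
side {'fx': 487.60081240955674, 'fy': 487.60081240955674, 'cx': 322.88772515492593, 'cy': 200.96889818808594, 'cam_to_world': array([[ 0.9993,  0.0018,  0.0368,  0.5395],
       [ 0.0327,  0.4145, -0.9095, -1.0823],
       [-0.0169,  0.9101,  0.4141,  0.5701],
       [ 0.    ,  0.    ,  0.    ,  1.    ]])}
top {'fx': 420.1203267354305, 'fy': 420.1203267354305, 'cx': 314.5487271343235, 'cy': 204.5814264750793, 'cam_to_world': array([[-0.0266,  0.9899, -0.1392,  0.3438],
       [-0.999 , -0.0313, -0.032 , -0.0268],
       [-0.0361,  0.1382,  0.9897,  1.0076],
       [ 0.    ,  0.    ,  0.    ,  1.    ]])}
{'fx': 339.78742856660125, 'fy': 339.78742856660125, 'cx': 317.67247742865896, 'cy': 196.1047692573819, 'tool_from_camera': array([[ 0.0006,  0.9647,  0.2633,  0.0728],
       [ 1.    , -0.0008,  0.0005,  0.0003],
       [ 0.0007,  0.2633, -0.9647, -0.1845],
       [ 0.    ,  0.    ,  0.    ,  1.    ]])}
```

View pics/side0.png

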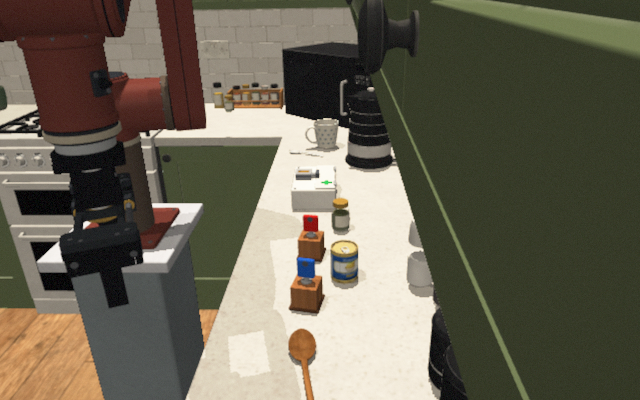

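View pics/top0.png

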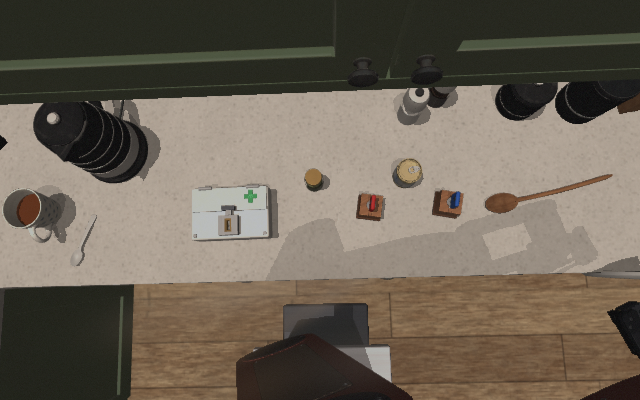

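The side view shows the blue stand at about (307,290), the red stand at (312,245), the tin at (344,262), the jar at (340,215) and the box at (315,188). In the top view the red stand is at about (371,206), the blue stand at (449,203), the box at (231,213) and the keyhole near (228,225). Next I'll zoom in and measure.

```bash
cat > h.py <<'E'
from bench import env, eyes
import cv2,numpy as np
from scipy.spatial.transform import Rotation as R
np.set_printoptions(precision=4,suppress=True)
def ray(n,uv,state=None):
    c=eyes.calibration(n); 
    if n=="wrist":
        s=state; T=np.eye(4); T[:3,:3]=R.from_rotvec(s['eef_rot']).as_matrix(); T[:3,3]=s['tcp_pos']; M=T@c['tool_from_camera']
    else: M=c['cam_to_world']
    d=np.array([(uv[0]-c['cx'])/c['fx'],-(uv[1]-c['cy'])/c['fy'],-1]); return M[:3,3],M[:3,:3]@d
def atz(n,uv,z,state=None):
    o,d=ray(n,uv,state); return o+d*(z-o[2])/d[2]
def proj(n,p,state=None):
    c=eyes.calibration(n)
    if n=="wrist":
        s=state; T=np.eye(4); T[:3,:3]=R.from_rotvec(s['eef_rot']).as_matrix(); T[:3,3]=s['tcp_pos']; M=T@c['tool_from_camera']
    else: M=c['cam_to_world']
    q=M[:3,:3].T@(np.array(p)-M[:3,3]); return np.array([c['cx']+c['fx']*q[0]/-q[2], c['cy']-c['fy']*q[1]/-q[2]])
E
python3 - <<'E'
from h import *
im=cv2.imread("pics/top0.png")
a=cv2.resize(im[180:250,340:480],None,fx=5.6,fy=5.6,interpolation=cv2.INTER_CUBIC)
cv2.imwrite("pics/z1.png",a)
b=cv2.resize(im[175:250,185:285],None,fx=7,fy=7,interpolation=cv2.INTER_CUBIC)
cv2.imwrite("pics/z2.png",b)
E
```

```text
(no output)
```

View pics/z1.png

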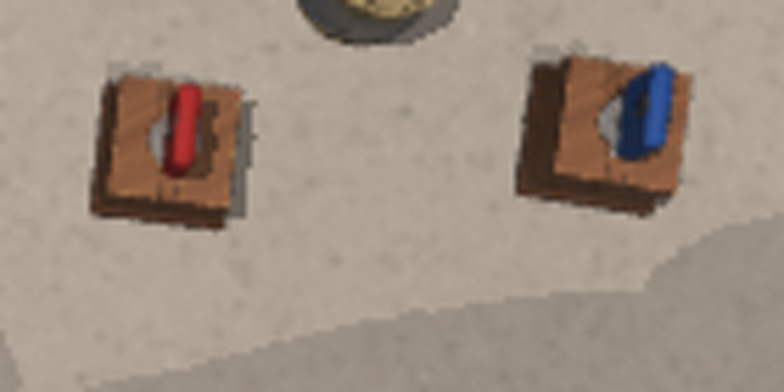

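View pics/z2.png

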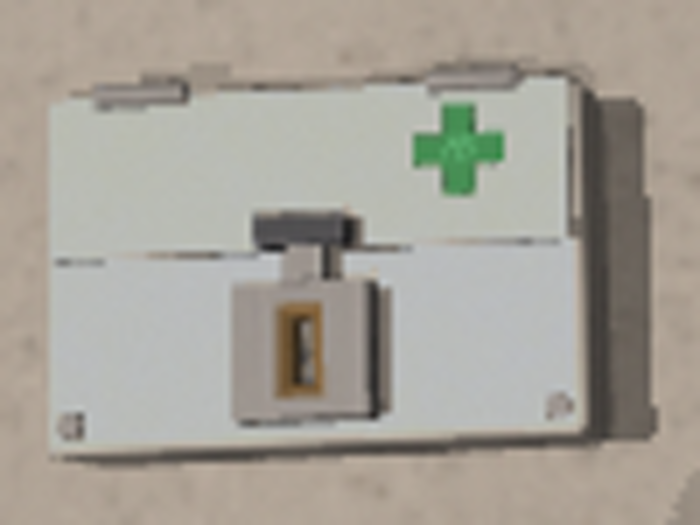

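```bash
python3 - <<'E'
from h import *
def f(pts,s,o,z):
    P=[atz("top",((x+.5)/s-.5+o[0],(y+.5)/s-.5+o[1]),z) for x,y in pts]; return np.array(P)
def rep(name,P):
    print(name,P.mean(0),'sides',[round(float(np.linalg.norm(P[i]-P[i-1])),4) for i in range(len(P))],'ang0-1 deg',np.degrees(np.arctan2(*(P[0]-P[1])[[1,0]])), 'ang 0-3', np.degrees(np.arctan2(*(P[0]-P[3])[[1,0]])))
# order: rear-left,rear-right,front-right,front-left  (0-1 = +y; 0-3 = +x)
rep("red stand",f([(124,75),(243,90),(228,207),(107,192)],5.6,(340,180),.05))
rep("blue stand",f([(570,55),(692,72),(678,193),(555,178)],5.6,(340,180),.05))
rep("bezel",f([(278,303),(323,303),(323,397),(278,399)],7,(185,175),.078))
rep("lock",f([(233,284),(378,281),(375,416),(233,420)],7,(185,175),.078))
rep("box",f([(50,100),(580,75),(580,437),(52,455)],7,(185,175),.06))
rep("redtop",f([(177,88),(200,88),(190,172),(167,172)],5.6,(340,180),.1))
for n,p in [("tin",(408,172)),("jar",(313.5,178))]: print(n,atz("top",p,.073))
E
```

```text
red stand [ 0.474 -0.125  0.05 ] sides [0.049, 0.049, 0.0487, 0.0495] ang0-1 deg 80.81462318671454 ang 0-3 -10.52980917235893
blue stand [ 0.4751 -0.3068  0.05  ] sides [0.0513, 0.0495, 0.0503, 0.0495] ang0-1 deg 79.93963282089445 ang 0-3 -10.637898785697919
bezel [0.4354 0.1993 0.078 ] sides [0.0308, 0.0145, 0.0301, 0.0145] ang0-1 deg 88.25363760598216 ang 0-3 0.19224497391197604
lock [0.4355 0.198  0.078 ] sides [0.0437, 0.0469, 0.0433, 0.0456] ang0-1 deg 89.4228450471826 ang 0-3 0.3154170364005171
box [0.465  0.1991 0.06  ] sides [0.1174, 0.1762, 0.119, 0.1725] ang0-1 deg 90.82413271125739 ang 0-3 1.1384080140164499
redtop [ 0.4714 -0.1232  0.1   ] sides [0.0332, 0.0089, 0.0332, 0.0089] ang0-1 deg 88.14072062750714 ang 0-3 -9.252915423041639
tin [ 0.5427 -0.2092  0.073 ]
jar [0.5362 0.0042 0.073 ]
```

The dimensions agree: the stand sides measure 49 mm, the bezel 30x14.5 and the lock about 44. The red stand is at (0.474, -0.125), yaw about -10°. The keyhole is at (0.4355, 0.199), yaw about +1°. I'll move over the red key first, then spin so tool x faces the robot, which leaves room on joint 6 for the later clockwise turn.

>>> send_rows([
  [[27, -22.5, 0], 0],
  [[27, -22.5, 0], 0],
  [[27, -22.5, 0], 0],
  [[27, -22.5, 0], 0],
  [[27, -22.5, 0], 0],
  [[27, -22.5, 0], 0],
  [[27, -22.5, 0], 0],
  [[27, -22.5, 0], 0],
  [[27, -22.5, 0], 0],
  [[27, -22.5, 0], 0],
], hand=1)

```text
clock: 0.93
tcp_pos: [0.4103, -0.2526, 0.2006]
eef_rot: [-3.072, -0.657, 0.0]
wrist_force: [0.9, 0.6, -0.9]
opening: 0.0871
```

>>> send_rows([
  [[27, -22.5, 0], -0.12],
  [[0, 0, 0], -0.12],
  [[0, 0, 0], -0.12],
  [[0, 0, 0], -0.12],
  [[0, 0, 0], -0.12],
  [[0, 0, 0], -0.12],
  [[0, 0, 0], -0.12],
  [[0, 0, 0], -0.12],
  [[0, 0, 0], -0.12],
  [[0, 0, 0], -0.12],
])

```text
clock: 1.77
tcp_pos: [0.4252, -0.2226, 0.2005]
eef_rot: [-2.157, -2.283, 0.0]
wrist_force: [-0.1, -0.6, 0.1]
opening: 0.0869
```

>>> send_rows([
  [[0, 0, 0], -0.12],
  [[0, 0, 0], -0.12],
  [[0, 0, 0], -0.12],
  [[0, 0, 0], -0.12],
  [[0, 0, 0], -0.12],
  [[0, 0, 0], -0.12],
  [[0, 0, 0], -0.12],
  [[0, 0, 0], -0.12],
  [[0, 0, 0], -0.12],
  [[0, 0, 0], -0.12],
])

```text
clock: 2.6
tcp_pos: [0.4252, -0.2226, 0.2005]
eef_rot: [-0.491, -3.102, -0.001]
wrist_force: [0.2, -1.0, 0.3]
opening: 0.0867
```

```bash
cat >> h.py <<'E'
def need(target,az_deg):
    s=env.get_state(); M=R.from_rotvec(s['eef_rot']).as_matrix()
    az=np.degrees(np.arctan2(M[1,0],M[0,0])); d=M.T@(np.array(target)-s['tcp_pos'])*1000
    print("tcp",s['tcp_pos'],"az",az,"tilt z",M[:,2],"shift mm",d,"spin",-np.radians((az_deg-az+180)%360-180),"q6",s['joint_positions'][5],"t",s['clock'])
    return s
E
python3 -c "
from h import *
need((.473,-.1245,.2),170)"
```

```text
tcp [ 0.4252 -0.2226  0.2005] az 162.0143180835384 tilt z [-0.0008  0.0006 -1.    ] shift mm [-15.1775 108.0583   0.494 ] spin -0.1393764424592257 q6 -1.9036731247676972 t 2.6
```

>>> send_rows([
  [[-3, 21.6, 0], 0],
  [[-3, 21.6, 0], 0],
  [[-3, 21.6, 0], 0],
  [[-3, 21.6, 0], 0],
  [[-3, 21.6, 0], 0],
  [[0, 0, 0], -0.07],
  [[0, 0, 0], -0.07],
  [[0, 0, 0], 0],
  [[0, 0, 0], 0],
])

```text
clock: 3.35
tcp_pos: [0.4735, -0.1248, 0.2006]
eef_rot: [-0.285, -3.128, -0.0]
wrist_force: [-0.1, 0.7, 0.5]
opening: 0.0869
```

```bash
python3 - <<'E'
from h import *
s=need((.473,-.1245,.061),170)
im=eyes.read_camera("wrist"); cv2.imwrite("pics/w1.png",im[:,:,::-1])
for p in [(.473,-.1245,.1),(.473,-.1245,.05)]: print(proj("wrist",p,s))
E
```

```text
tcp [ 0.4735 -0.1248  0.2006] az 169.59124798909184 tilt z [-0.0006  0.0002 -1.    ] shift mm [  0.4143   0.2271 139.596 ] spin -0.007134068414495161 q6 -1.8081192966725155 t 3.35
[317.4014 188.0984]
[317.3801 176.1172]
```

View pics/w1.png

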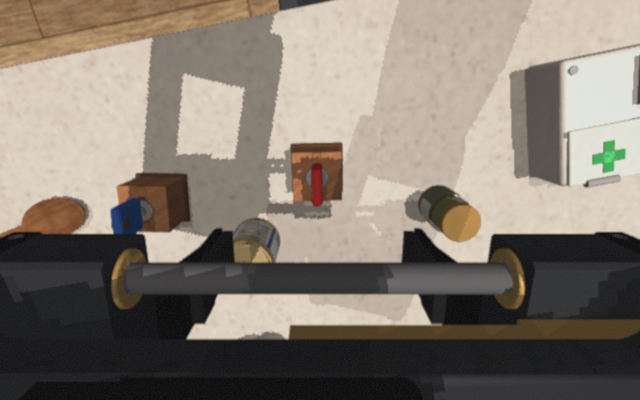

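The wrist view shows the red bow centred at about (317,186), against a predicted (317,188). Its long axis is vertical in the image, so it lines up with the tool. I'll descend to TCP z 0.061, slowing at the end, then close.

>>> send_rows([
  [[0.4, 0.2, 20], -0.007],
  [[0, 0, 20], 0],
  [[0, 0, 20], 0],
  [[0, 0, 20], 0],
  [[0, 0, 20], 0],
  [[0, 0, 15], 0],
  [[0, 0, 12], 0],
  [[0, 0, 8], 0],
  [[0, 0, 3.6], 0],
  [[0, 0, 0], 0],
])

```text
clock: 4.23
tcp_pos: [0.473, -0.1247, 0.0618]
eef_rot: [-0.272, -3.129, -0.001]
wrist_force: [0.7, -0.9, 0.6]
opening: 0.0874
```

```bash
python3 - <<'E'
from h import *
s=need((.473,-.1245,.061),170)
im=eyes.read_camera("wrist"); cv2.imwrite("pics/w2.png",im[:,:,::-1])
im=eyes.read_camera("side"); cv2.imwrite("pics/s2.png",cv2.resize(im[180:330,220:420,::-1],None,fx=4,fy=4,interpolation=cv2.INTER_CUBIC))
E
```

```text
tcp [ 0.473  -0.1247  0.0618] az 170.05778484652413 tilt z [-0.0009  0.0004 -1.    ] shift mm [0.059  0.2151 0.8305] spin 0.0010085358296056494 q6 -1.8164918361913287 t 4.2333
```

View pics/w2.png

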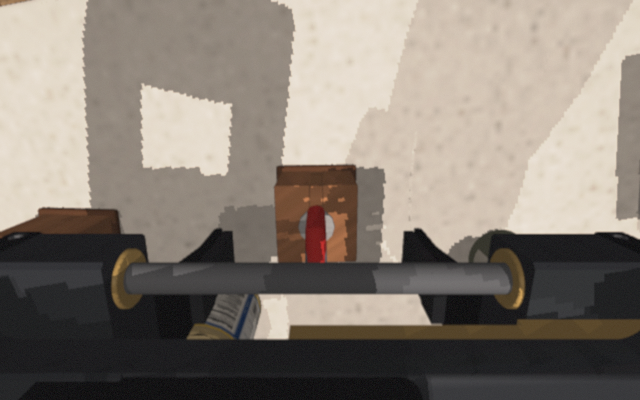

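View pics/s2.png

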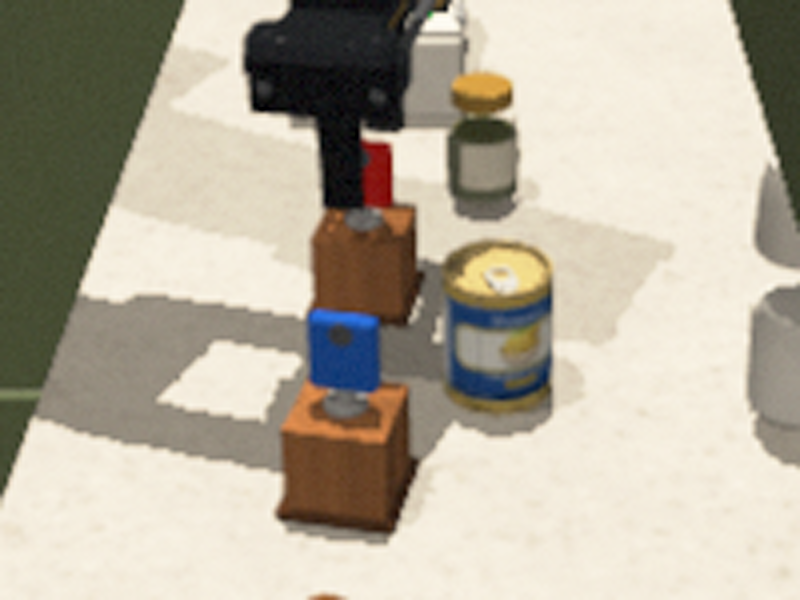

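```bash
python3 - <<'E'
from h import *
s=env.get_state(); M=R.from_rotvec(s['eef_rot']).as_matrix()
c=lambda uv:(uv-[220,180])*4
for k in (-.0585,-.0435): print("finger tip",c(proj("side",s['tcp_pos']+M[:,1]*k)))
M2=R.from_euler('z',-10,degrees=True).as_matrix()
for x in(-.017,.017): 
  for z in (.1,.06): print("bow",x,z,c(proj("side",np.array([.473,-.1245,z])+M2@[x,0,0])))
for x in(-.025,.025): print("stand near top",c(proj("side",np.array([.473,-.1245,.05])+M2@[x,-.025,0])))
E
```

```text
finger tip [340.4333 251.7183]
finger tip [347.0687 238.1346]
bow -0.017 0.1 [331.7311 138.1648]
bow -0.017 0.06 [334.1556 202.5901]
bow 0.017 0.1 [392.1661 142.8732]
bow 0.017 0.06 [393.6797 207.6196]
stand near top [309.6579 238.5523]
stand near top [398.5887 246.4142]
```

```bash
python3 - <<'E'
from h import *
s=env.get_state(); M=R.from_rotvec(s['eef_rot']).as_matrix()
for z in (0,-.019,-.03,-.07):
  for k in (-.0585,-.0435,.0435): print(z,k,proj("wrist",s['tcp_pos']+M@[0,k,z],s))
im=eyes.read_camera("side"); cv2.imwrite("pics/s3.png",cv2.resize(im[190:260,270:350,::-1],None,fx=8,fy=8,interpolation=cv2.INTER_NEAREST))
im=eyes.read_camera("top"); cv2.imwrite("pics/t3.png",cv2.resize(im[150:260,300:460,::-1],None,fx=5,fy=5,interpolation=cv2.INTER_CUBIC))
E
```

```text
0 -0.0585 [216.054  230.8024]
0 -0.0435 [241.9609 230.8068]
0 0.0435 [392.1287 230.8318]
-0.019 -0.0585 [205.6594 243.9353]
-0.019 -0.0435 [234.2269 243.9388]
-0.019 0.0435 [399.8065 243.9588]
-0.03 -0.0585 [198.6042 252.849 ]
-0.03 -0.0435 [228.9777 252.8517]
-0.03 0.0435 [405.0172 252.8675]
-0.07 -0.0585 [163.189  297.5936]
-0.07 -0.0435 [202.6289 297.591 ]
-0.07 0.0435 [431.1665 297.5759]
```

View pics/s3.png

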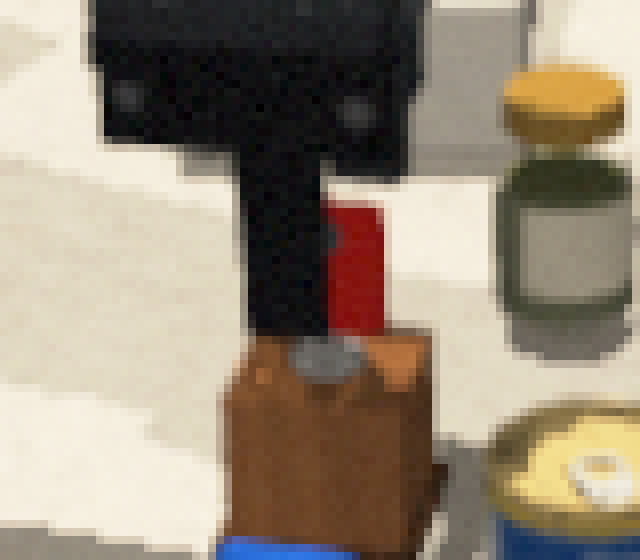

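View pics/t3.png

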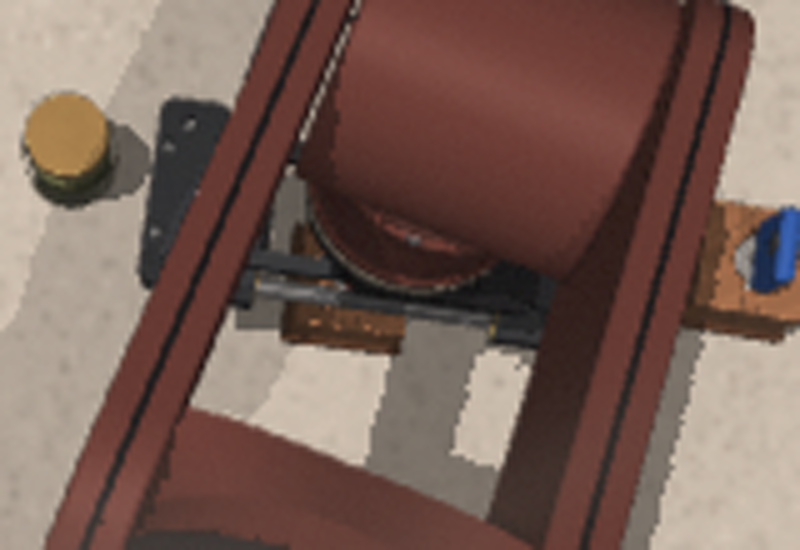

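```bash
python3 - <<'E'
from h import *
s=env.get_state(); M=R.from_rotvec(s['eef_rot']).as_matrix()
for z in (-.07,):
 for k in (-.095,):
  for x in (-.0375,.0375): print(x,k,z,(proj("side",s['tcp_pos']+M@[x,k,z])-[270,190])*8)
for z in (0,-.02):
 for k in (-.0585,-.0435,.0435,.0585):
  for x in (-.0095,.0095): print(x,k,z,(proj("side",s['tcp_pos']+M@[x,k,z])-[270,190])*8)
E
```

```text
-0.0375 -0.095 -0.07 [384.9118 258.687 ]
0.0375 -0.095 -0.07 [ 92.2599 235.8207]
-0.0095 -0.0585 0 [316.6838 425.5051]
0.0095 -0.0585 0 [246.8087 419.4325]
-0.0095 -0.0435 0 [329.5099 398.2641]
0.0095 -0.0435 0 [260.4814 392.3648]
-0.0095 0.0435 0 [397.8714 253.0738]
0.0095 0.0435 0 [333.3762 248.0561]
-0.0095 0.0585 0 [408.7137 230.0462]
0.0095 0.0585 0 [344.9407 225.162 ]
-0.0095 -0.0585 -0.02 [314.3996 358.6508]
0.0095 -0.0585 -0.02 [243.9688 352.7692]
-0.0095 -0.0435 -0.02 [327.3578 332.055 ]
0.0095 -0.0435 -0.02 [257.787  326.3432]
-0.0095 0.0435 -0.02 [396.3778 190.3963]
0.0095 0.0435 -0.02 [331.4092 185.5481]
-0.0095 0.0585 -0.02 [407.3175 167.9433]
0.0095 0.0585 -0.02 [343.0818 163.2256]
```

In both views the open fingertips look about 20 mm short of the nominal TCP. They may extend as they close. Closing here is safe either way, so I'll close and check.

>>> send_rows([
  [[0, 0, 0], 0],
  [[0, 0, 0], 0],
  [[0, 0, 0], 0],
  [[0, 0, 0], 0],
  [[0, 0, 0], 0],
  [[0, 0, 0], 0],
  [[0, 0, 0], 0],
  [[0, 0, 0], 0],
], hand=0, newtons=25)

```text
clock: 5.1
tcp_pos: [0.4733, -0.1247, 0.0623]
eef_rot: [-0.271, -3.13, 0.0]
wrist_force: [-0.2, 0.7, 0.3]
opening: 0.0414
```

```bash
python3 - <<'E'
from h import *
s=need((.473,-.1245,.061),170); print(s['wrist_force'],s['opening'])
a=eyes.read_camera("wrist"); 
b=cv2.resize(eyes.read_camera("side")[190:260,270:350],None,fx=5,fy=5,interpolation=cv2.INTER_CUBIC)
a=a[120:320,170:470]; a=cv2.resize(a,(390,350)[:2])
cv2.imwrite("pics/c1.png",np.hstack([a[:350],b])[:,:,::-1])
E
```

```text
tcp [ 0.4733 -0.1247  0.0623] az 170.10232053346812 tilt z [-0.0001  0.     -1.    ] shift mm [0.3591 0.1577 1.3163] spin 0.001785830201415686 q6 -1.8169346248717857 t 5.1
[-0.1508  0.697   0.3384] 0.04136935909684814
```

View pics/c1.png

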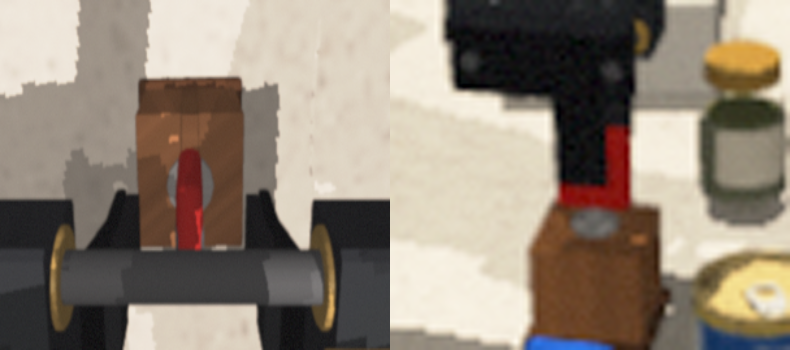

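```bash
python3 - <<'E'
from h import *
s=env.get_state(); M=R.from_rotvec(s['eef_rot']).as_matrix()
for k in (-.0357,-.0207):
  for z in (0,-.01,-.015,-.02,-.025): print(k,z,(proj("side",s['tcp_pos']+M@[0,k,z])-[270,190])*5)
a=eyes.read_camera("wrist"); cv2.imwrite("pics/w4.png",cv2.resize(a[180:300,220:420,::-1],None,fx=4,fy=4))
for x in (-.0095,.0095):
 for z in (0,-.01,-.02,-.03): print(x,z,(proj("wrist",s['tcp_pos']+M@[x,-.0207,z],s)-[220,180])*4, (proj("wrist",s['tcp_pos']+M@[x,-.0357,z],s)-[220,180])*4)
E
```

```text
-0.0357 0 [186.615 240.296]
-0.0357 -0.01 [185.9175 219.8528]
-0.0357 -0.015 [185.5666 209.5704]
-0.0357 -0.02 [185.2143 199.2472]
-0.0357 -0.025 [184.8607 188.883 ]
-0.0207 0 [194.596  223.9439]
-0.0207 -0.01 [193.9383 203.6939]
-0.0207 -0.015 [193.6076 193.5095]
-0.0207 -0.02 [193.2755 183.2852]
-0.0207 -0.025 [192.9422 173.0208]
-0.0095 0 [247.1174 263.9693] [144.8253 263.9575]
-0.0095 -0.01 [239.8951 293.0683] [132.4017 293.0587]
-0.0095 -0.02 [231.8992 325.2843] [118.6472 325.2773]
-0.0095 -0.03 [222.9983 361.1465] [103.3359 361.1428]
0.0095 0 [243.4822 140.9729] [138.5434 140.9496]
0.0095 -0.01 [235.8735 164.4412] [125.4536 164.4189]
0.0095 -0.02 [227.4263 190.4954] [110.9212 190.4745]
0.0095 -0.03 [217.9941 219.5881] [ 94.6939 219.5691]
```

View pics/w4.png

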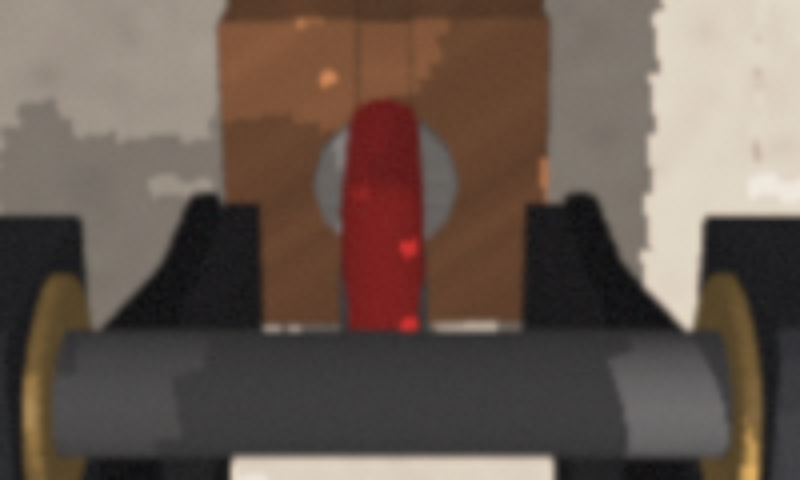

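Both cameras put the visible fingertips about 20 mm above the nominal TCP. As a compromise I'll go down 8 mm to TCP 0.054. That stays clear of the stand top by either reading and grips more of the bow.

>>> send_rows([
  [[0, 0, 0], 0],
  [[0.3, 0.2, 3], 0],
  [[0, 0, 3], 0],
  [[0, 0, 2.3], 0],
  [[0, 0, 0], 0],
], hand=0.4)

```text
clock: 5.67
tcp_pos: [0.4725, -0.1243, 0.0532]
eef_rot: [-0.271, -3.129, -0.001]
wrist_force: [-0.2, 0.7, 0.8]
opening: 0.0347
```

>>> send_rows([
  [[0, 0, 0], 0],
  [[0, 0, 0], 0],
  [[0, 0, 0], 0],
  [[0, 0, 0], 0],
  [[0, 0, 0], 0],
  [[0, 0, 0], 0],
  [[0, 0, 0], 0],
  [[0, 0, 0], 0],
  [[0, 0, 0], 0],
  [[0, 0, 0], 0],
], hand=0, newtons=50)

```text
clock: 6.5
tcp_pos: [0.473, -0.1245, 0.054]
eef_rot: [-0.271, -3.13, -0.0]
wrist_force: [-0.3, -0.2, -0.0]
opening: 0.0097
```

```bash
python3 - <<'E'
from h import *
s=need((.473,-.1245,.054),170); print(s['wrist_force'],s['opening'])
a=eyes.read_camera("wrist"); 
b=cv2.resize(eyes.read_camera("side")[190:260,270:350],None,fx=5,fy=5,interpolation=cv2.INTER_CUBIC)
a=a[120:320,170:470]; a=cv2.resize(a,(390,350)[:2])
cv2.imwrite("pics/c2.png",np.hstack([a[:350],b])[:,:,::-1])
E
```

```text
tcp [ 0.473  -0.1245  0.054 ] az 170.1008471810964 tilt z [-0.0001  0.     -1.    ] shift mm [ 0.0338 -0.0136 -0.0113] spin 0.0017601153514873822 q6 -1.816714495775754 t 6.5
[-0.2721 -0.1718 -0.0089] 0.009693704561881074
```

View pics/c2.png

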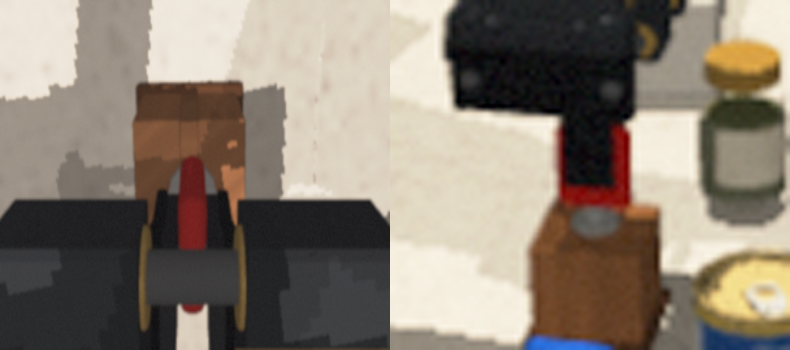

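Gripped: the opening is 9.7 mm on a 10 mm bow, the side forces are near zero, and the bow is centred between the pads. Lifting straight up.

>>> send_rows([
  [[0, 0, -3], 0],
  [[0, 0, -6], 0],
  [[0, 0, -10], 0],
  [[0, 0, -13], 0],
  [[0, 0, -15], 0],
  [[0, 0, -15], 0],
  [[0, 0, -15], 0],
  [[0, 0, -15], 0],
  [[0, 0, -12], 0],
  [[0, 0, -6], 0],
])

```text
clock: 7.43
tcp_pos: [0.4743, -0.1249, 0.1669]
eef_rot: [0.271, 3.126, -0.002]
wrist_force: [-0.3, -0.7, -0.2]
opening: 0.0097
```

```bash
python3 - <<'E'
from h import *
s=need((.4355,.199,.165),181); print(s['wrist_force'],s['opening'])
a=eyes.read_camera("wrist"); 
b=cv2.resize(eyes.read_camera("side")[150:260,240:350],(350,350),interpolation=cv2.INTER_CUBIC)
a=a[120:320,170:470]; a=cv2.resize(a,(390,350)[:2])
cv2.imwrite("pics/c3.png",np.hstack([a[:350],b])[:,:,::-1])
E
```

```text
tcp [ 0.4743 -0.1249  0.1669] az 170.10398066968762 tilt z [ 0.0035 -0.0013 -1.    ] shift mm [ 93.8843 312.3952   1.3301] spin -0.1901714126748987 q6 -1.8167040262680634 t 7.4333
[-0.3138 -0.6516 -0.1638] 0.009683552856768514
```

View pics/c3.png

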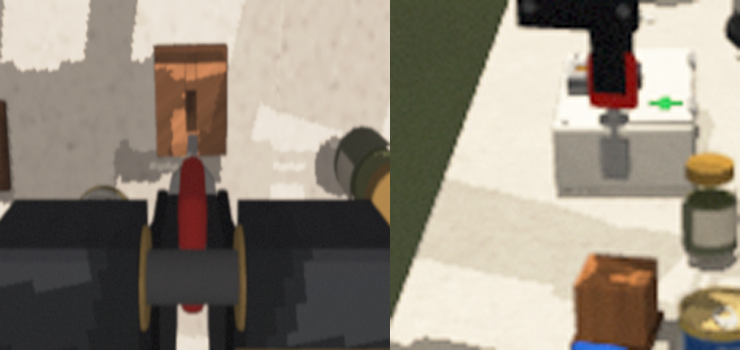

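The key is out and hanging vertically under the gripper. Now I'll carry it across to the lock.

>>> send_rows([
  [[4, 14, 0], 0],
  [[9, 30, 0], 0],
  [[9, 30, 0], 0],
  [[9, 30, 0], 0],
  [[9, 30, 0], 0],
  [[9, 30, 0], 0],
  [[9, 30, 0], 0],
  [[9, 30, 0], 0],
  [[9, 30, 0], 0],
  [[9, 30, 0], 0],
])

```text
clock: 8.37
tcp_pos: [0.437, 0.1713, 0.163]
eef_rot: [-0.271, -3.128, 0.001]
wrist_force: [1.3, 0.4, -0.3]
opening: 0.0095
```

>>> send_rows([
  [[6, 18, 0], 0],
  [[3, 10, 0], 0],
  [[0, 0, 0], -0.09],
  [[0, 0, 0], -0.1],
  [[0, 0, 0], 0],
  [[0, 0, 0], 0],
])

```text
clock: 8.87
tcp_pos: [0.4339, 0.1985, 0.1634]
eef_rot: [0.022, -3.14, 0.001]
wrist_force: [0.4, -0.8, -1.5]
opening: 0.0096
```

```bash
python3 - <<'E'
from h import *
s=need((.4355,.199,.135),181); print(s['wrist_force'],s['opening'])
a=eyes.read_camera("wrist"); cv2.imwrite("pics/w5.png",a[:,:,::-1])
b=eyes.read_camera("side"); cv2.imwrite("pics/s5.png",cv2.resize(b[110:230,270:390,::-1],None,fx=5,fy=5,interpolation=cv2.INTER_CUBIC))
E
```

```text
tcp [0.4339 0.1985 0.1634] az -179.2026422958131 tilt z [-0.0011 -0.0005 -1.    ] shift mm [-1.6576  0.4764 28.403 ] spin -0.0035367752657392755 q6 -1.3209072081895619 t 8.8667
[ 0.4282 -0.8168 -1.508 ] 0.009579397391174232
```

View pics/w5.png

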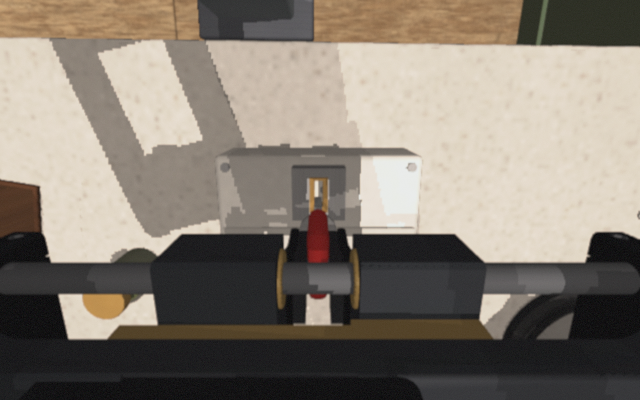

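View pics/s5.png

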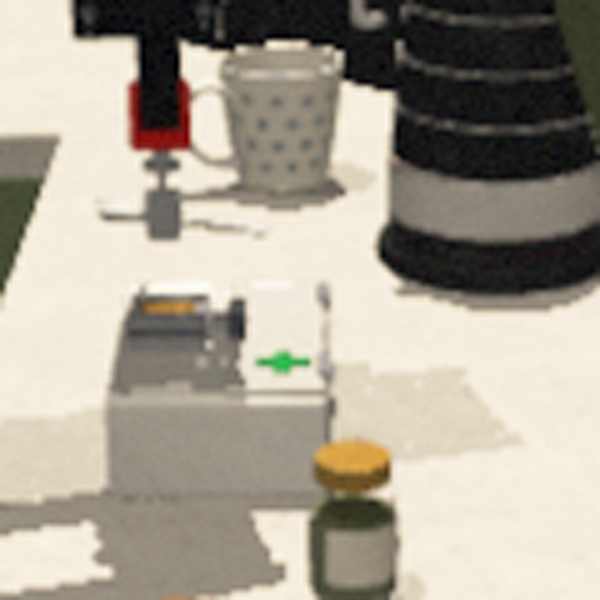

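```bash
python3 - <<'E'
from h import *
a=cv2.imread("pics/w5.png"); cv2.imwrite("pics/w5z.png",cv2.resize(a[140:240,210:430],None,fx=3.6,fy=3.6,interpolation=cv2.INTER_CUBIC))
a=cv2.resize(a[155:260,285:355],None,fx=8,fy=8,interpolation=cv2.INTER_CUBIC)[:600]; cv2.imwrite("pics/w5y.png",a)
E
```

```text
(no output)
```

View pics/w5z.png

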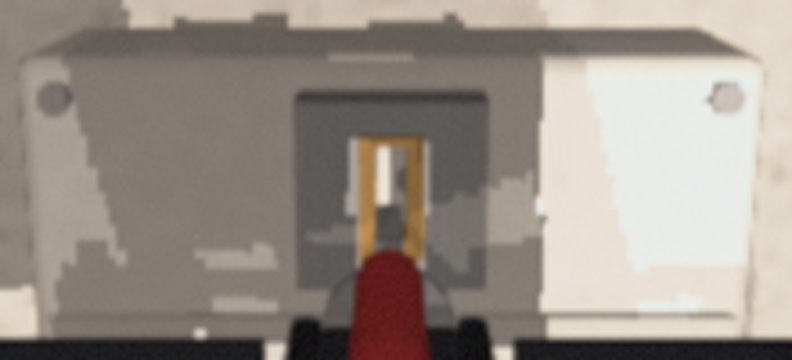

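View pics/w5y.png

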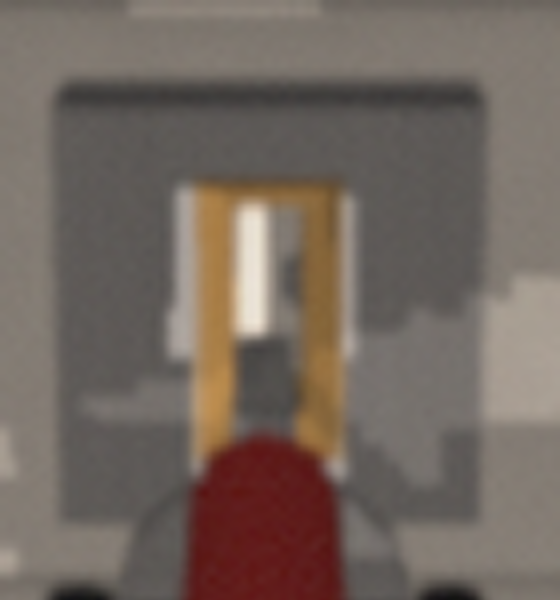

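```bash
python3 - <<'E'
from h import *
s=env.get_state()
g=lambda x,y,z: atz("wrist",((x+.5)/8-.5+285,(y+.5)/8-.5+155),z,s)
print("bezel front L,R",g(195,185,.078),g(345,185,.078)," at 440",g(197,440,.078),g(345,440,.078))
print("case front corners",g(60,105,.078),g(483,105,.078), "sides lower",g(60,515,.078),g(480,515,.078))
M=R.from_rotvec(s['eef_rot']).as_matrix()
print("slot top front L,R (z .073)",g(234,203,.073),g(302,203,.073))
for x,z in ((.017,-.046),(0.01,0)): print((proj("wrist",s['tcp_pos']+M@[x,0,z],s)-[285,155])*8)
# box corners bolts
h=lambda x,y:atz("wrist",((x+.5)/3.6-.5+210,(y+.5)/3.6-.5+140),.06,s)
print("bolts",h(54,99),h(726,97))
# side view: bezel, key
q=lambda x,y,z: atz("side",((x+.5)/5-.5+270,(y+.5)/5-.5+110),z)
print("side lock L/R top edge far",q(140,305,.078),q(207,305,.078))
print("expected key tip px side",(proj("side",s['tcp_pos']+[0,0,-.046])-[270,110])*5,"bow top",(proj("side",s['tcp_pos']+[0,0,.046])-[270,110])*5)
E
```

```text
bezel front L,R [0.4213 0.1915 0.078 ] [0.4211 0.2067 0.078 ]  at 440 [0.4485 0.1919 0.078 ] [0.4482 0.2073 0.078 ]
case front corners [0.4133 0.1778 0.078 ] [0.4127 0.2204 0.078 ] sides lower [0.4569 0.1776 0.078 ] [0.4563 0.2217 0.078 ]
slot top front L,R (z .073) [0.4242 0.1954 0.073 ] [0.4241 0.2025 0.073 ]
[258.6328 619.9778]
[258.5978 474.7293]
bolts [0.417  0.1186 0.06  ] [0.4142 0.2789 0.06  ]
side lock L/R top edge far [0.4174 0.2063 0.078 ] [0.4554 0.2059 0.078 ]
expected key tip px side [164.0285 241.129 ] bow top [158.2555  80.0747]
```

The wrist camera puts the keyhole at about (0.435, 0.199) with a box yaw of about 1°, which agrees with the top camera. The key tip in the side view is at (163,238), against an expected (164,241), so the key hangs true. Descending into the mouth.

>>> send_rows([
  [[-1.3, 0.4, 8], -0.003],
  [[0, 0, 12], 0],
  [[0, 0, 10], 0],
  [[0, 0, 6], 0],
  [[0, 0, 3], 0],
  [[0, 0, 3], 0],
  [[0, 0, 0], 0],
])

```text
clock: 9.55
tcp_pos: [0.435, 0.1993, 0.1213]
eef_rot: [0.032, -3.14, 0.001]
wrist_force: [-0.3, 0.2, -0.3]
opening: 0.0095
```

```bash
python3 - <<'E'
from h import *
s=need((.4352,.199,.082),181); print(s['wrist_force'],s['wrist_torque'],s['opening'])
E
```

```text
tcp [0.435  0.1993 0.1213] az -178.84894438683898 tilt z [-0.0012 -0.0003 -1.    ] shift mm [-0.2371 -0.3003 39.2588] spin 0.0026364178032786804 q6 -1.326248220897433 t 9.55
[-0.3137  0.2466 -0.3272] [ 0.1338 -0.141   0.0172] 0.009514462443652642
```

No contact yet with the tip about 3 mm into the mouth. Continuing slowly.

>>> send_rows([
  [[0, 0, 2.5], 0],
  [[0, 0, 2.5], 0],
  [[0, 0, 2.5], 0],
  [[0, 0, 2], 0],
  [[0, 0, 0], 0],
])

```text
clock: 9.97
tcp_pos: [0.4352, 0.1994, 0.1121]
eef_rot: [0.032, -3.141, 0.0]
wrist_force: [-0.1, 0.2, -0.9]
opening: 0.0098
```

```bash
python3 - <<'E'
from h import *
s=need((.4352,.199,.082),181); print(s['wrist_force'],s['wrist_torque'],s['opening'])
E
```

```text
tcp [0.4352 0.1994 0.1121] az -178.8403326569499 tilt z [-0.0006 -0.0001 -1.    ] shift mm [-0.0519 -0.3755 30.1327] spin 0.002786720844136571 q6 -1.3263748826603834 t 9.9667
[-0.0501  0.2003 -0.932 ] [ 0.0786 -0.1412 -0.0227] 0.009826284815990285
```

The key is 12 mm deep and inside the slot with no side load. I'll raise the grip to 60 N and press on through the pins.

>>> send_rows([
  [[0, -0.2, 2], 0],
  [[0, 0, 2], 0],
  [[0, 0, 2], 0],
  [[0, 0, 2], 0],
  [[0, 0, 2], 0],
  [[0, 0, 1], 0],
  [[0, 0, 0], 0],
], newtons=60)

```text
clock: 10.55
tcp_pos: [0.4355, 0.1988, 0.1013]
eef_rot: [0.032, -3.141, 0.001]
wrist_force: [1.2, -2.7, -1.4]
opening: 0.0095
```

```bash
python3 - <<'E'
from h import *
s=need((.4352,.199,.082),181); print(s['wrist_force'],s['wrist_torque'],s['opening'])
E
```

```text
tcp [0.4355 0.1988 0.1013] az -178.83661213560376 tilt z [-0.0001 -0.0009 -1.    ] shift mm [ 0.2548  0.2407 19.3477] spin 0.0028516561915159417 q6 -1.3267567607510307 t 10.55
[ 1.1648 -2.6609 -1.4017] [-0.5235 -0.3014 -0.0259] 0.009537099364798522
```

```bash
python3 - <<'E'
from h import *
s=env.get_state()
b=eyes.read_camera("side"); cv2.imwrite("pics/s6.png",cv2.resize(b[120:200,270:350,::-1],None,fx=7,fy=7,interpolation=cv2.INTER_CUBIC))
for z in (.046,.006,0,-.004): print(z,(proj("side",s['tcp_pos']+[0,0,z])-[270,120])*7)
E
```

```text
0.046 [230.6558 196.0238]
0.006 [234.0474 291.859 ]
0 [234.549  306.0333]
-0.004 [234.8824 315.4542]
```

View pics/s6.png

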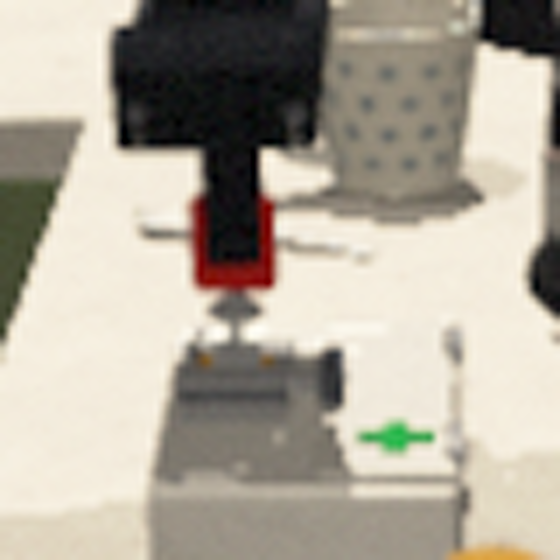

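The key hasn't slipped: the bow bottom is at row 287 (expected 292) and the top at 198 (expected 196). Pressing on.

>>> send_rows([
  [[0.2, 0.2, 2], 0],
  [[0, 0, 2], 0.02],
  [[0, 0, 2], -0.02],
  [[0, 0, 2], -0.02],
  [[0, 0, 2], 0.02],
  [[0, 0, 0], 0],
])

```text
clock: 11.1
tcp_pos: [0.4355, 0.1995, 0.0919]
eef_rot: [-0.029, 3.141, 0.0]
wrist_force: [0.9, -2.4, 0.8]
opening: 0.0099
```

```bash
python3 - <<'E'
from h import *
s=need((.4352,.199,.082),181); print(s['wrist_force'],s['wrist_torque'],s['opening'])
E
```

```text
tcp [0.4355 0.1995 0.0919] az -178.94212012816314 tilt z [ 0.0005  0.0001 -1.    ] shift mm [ 0.3021 -0.4509  9.9349] spin 0.001010194334184558 q6 -1.3246113049631896 t 11.1
[ 0.8557 -2.4217  0.827 ] [-0.4116 -0.1716  0.0026] 0.00988328900751278
```

>>> send_rows([
  [[0, 0, 2], 0],
  [[0, 0, 2], 0.02],
  [[0, 0, 2], -0.02],
  [[0, 0, 1.5], -0.02],
  [[0, 0, 1], 0.02],
  [[0, 0, 0], 0],
])

```text
clock: 11.6
tcp_pos: [0.4353, 0.1997, 0.0827]
eef_rot: [-0.029, 3.141, 0.001]
wrist_force: [2.7, -0.6, -2.7]
opening: 0.0094
```

```bash
python3 - <<'E'
from h import *
s=need((.4352,.199,.082),181); print(s['wrist_force'],s['wrist_torque'],s['opening'])
b=eyes.read_camera("side"); cv2.imwrite("pics/s7.png",cv2.resize(b[120:200,270:350,::-1],None,fx=7,fy=7,interpolation=cv2.INTER_CUBIC))
for z in (.046,.006,0,-.004): print(z,(proj("side",s['tcp_pos']+[0,0,z])-[270,120])*7)
E
```

```text
tcp [0.4353 0.1997 0.0827] az -178.95819900579963 tilt z [ 0.0004  0.0007 -1.    ] shift mm [ 0.1071 -0.7416  0.6807] spin 0.0007295649794030512 q6 -1.3243209055245024 t 11.6
[ 2.7126 -0.5802 -2.6685] [ 0.1124 -0.6044  0.029 ] 0.009379913044725026
0.046 [231.996  240.2475]
0.006 [235.35   334.9449]
0 [235.8462 348.9523]
-0.004 [236.1759 358.2623]
```

View pics/s7.png

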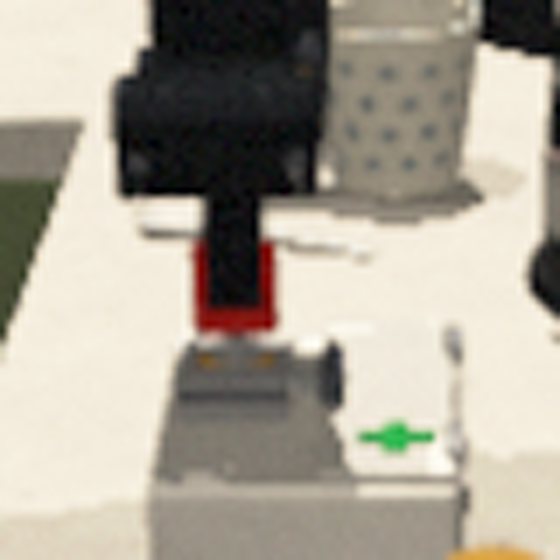

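The key is nearly home, with the bow now just above the case. I'll press until the force rises.

>>> send_rows([
  [[0, -0.3, 0.7], 0],
  [[0, 0, 0.7], 0.02],
  [[0, 0, 0.5], -0.02],
  [[0, 0, 0], 0],
  [[0, 0, 0], 0],
])

```text
clock: 12.07
tcp_pos: [0.4357, 0.1997, 0.0819]
eef_rot: [-0.031, 3.141, 0.002]
wrist_force: [-2.0, 0.6, 3.8]
opening: 0.0098
```

```bash
python3 - <<'E'
from h import *
s=need((.4352,.199,.082),181); print(s['wrist_force'],s['wrist_torque'],s['opening'])
E
```

```text
tcp [0.4357 0.1997 0.0819] az -178.8683459047863 tilt z [ 0.0009  0.001  -1.    ] shift mm [ 0.5066 -0.6535 -0.0783] spin 0.0022977974352125096 q6 -1.3264740298999156 t 12.0667
[-2.0033  0.6348  3.8059] [0.3298 0.2065 0.0596] 0.009841643058451548
```

>>> send_rows([
  [[0, 0, 0.7], 0.02],
  [[0, 0, 0.7], -0.02],
  [[0, 0, 0.6], -0.02],
  [[0, 0, 0], 0.02],
  [[0, 0, 0], 0],
])

```text
clock: 12.48
tcp_pos: [0.436, 0.1997, 0.0817]
eef_rot: [-0.03, 3.14, 0.001]
wrist_force: [-4.8, -1.3, 20.0]
opening: 0.0096
```

```bash
python3 - <<'E'
from h import *
s=need((.4352,.199,.082),181); print(s['wrist_force'],s['wrist_torque'],s['opening'])
b=eyes.read_camera("side"); cv2.imwrite("pics/s8.png",cv2.resize(b[150:180,280:330,::-1],None,fx=14,fy=14,interpolation=cv2.INTER_CUBIC))
E
```

```text
tcp [0.436  0.1997 0.0817] az -178.9049334287058 tilt z [ 0.0014  0.0009 -1.    ] shift mm [ 0.8597 -0.7262 -0.2655] spin 0.0016592246776654153 q6 -1.32562412278025 t 12.4833
[-4.8174 -1.276  19.9601] [0.0627 1.0295 0.0814] 0.009579609863612868
```

View pics/s8.png

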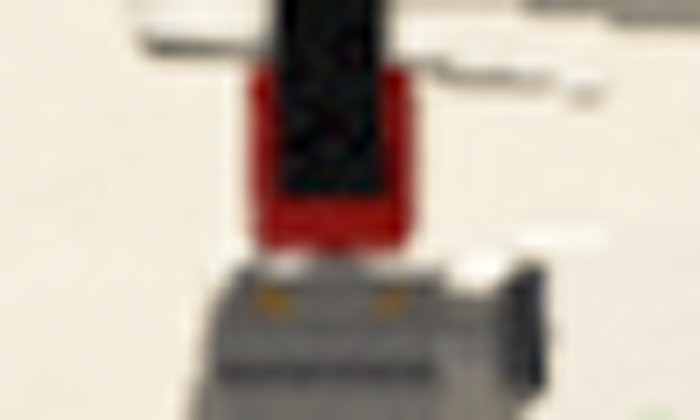

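There is a hard stop at TCP z 0.0817 (predicted home 0.082) with 20 N, so the collar is seated. I'll ease the push slightly and turn clockwise.

>>> send_rows([
  [[0, 0, -0.5], 0.05],
  [[0, 0, 0], 0.09],
  [[0, 0, 0], 0.09],
  [[0, 0, 0], 0.09],
  [[0, 0, 0], 0.09],
  [[0, 0, 0], 0.09],
])

```text
clock: 13.03
tcp_pos: [0.436, 0.1992, 0.0818]
eef_rot: [0.753, 3.049, 0.0]
wrist_force: [-4.9, -3.8, 17.1]
opening: 0.0096
```

```bash
python3 - <<'E'
from h import *
s=need((.4352,.199,.082),91); print(s['wrist_force'],s['wrist_torque'],s['opening'])
E
```

```text
tcp [0.436  0.1992 0.0818] az 152.25959395520252 tilt z [ 0.0014 -0.0001 -1.    ] shift mm [ 0.6265 -0.5905 -0.1942] spin 1.0691816129530995 q6 -0.822144007481834 t 13.0333
[-4.8999 -3.7783 17.1039] [-0.4938  0.8062  0.1103] 0.009561515682343338
```

>>> send_rows([
  [[0, 0, 0], 0.1],
  [[0, 0, 0], 0.1],
  [[0, 0, 0], 0.1],
  [[0, 0, 0], 0.1],
  [[0, 0, 0], 0.1],
  [[0, 0, 0], 0.1],
  [[0, 0, 0], 0.1],
  [[0, 0, 0], 0.1],
  [[0, 0, 0], 0.1],
  [[0, 0, 0], 0.1],
])

```text
clock: 13.87
tcp_pos: [0.4355, 0.1983, 0.0818]
eef_rot: [2.122, 2.314, -0.002]
wrist_force: [-6.5, -5.5, 19.6]
opening: 0.0094
```

```bash
python3 - <<'E'
from h import *
s=need((.4352,.199,.082),91); print(s['wrist_force'],s['wrist_torque'],s['opening'])
E
```

```text
tcp [0.4355 0.1983 0.0818] az 94.95165134565516 tilt z [-0.    -0.002 -1.   ] shift mm [ 0.7241 -0.2443 -0.1913] spin 0.06896932687254714 q6 0.17828446274590157 t 13.8667
[-6.4899 -5.5277 19.5896] [-1.2702  1.3542  0.1719] 0.009437916498889913
```

>>> send_rows([
  [[0, 0, 0], 0.05],
  [[0, 0, 0], 0.05],
  [[0, 0, 0], 0.05],
  [[0, 0, 0], 0],
  [[0, 0, 0], 0],
])

```text
clock: 14.28
tcp_pos: [0.4353, 0.1983, 0.0818]
eef_rot: [2.285, 2.154, -0.003]
wrist_force: [-7.1, -7.1, 20.7]
opening: 0.0099
```

```bash
python3 - <<'E'
from h import *
s=need((.4352,.199,.082),91); print(s['wrist_force'],s['wrist_torque'],s['opening'])
a=cv2.resize(eyes.read_camera("side")[130:190,280:340],(390,390),interpolation=cv2.INTER_CUBIC)
b=cv2.resize(eyes.read_camera("top")[190:250,200:260],(390,390),interpolation=cv2.INTER_CUBIC)
cv2.imwrite("pics/f1.png",np.hstack([a,b])[:,:,::-1])
cv2.imwrite("pics/f1w.png",eyes.read_camera("wrist")[:,:,::-1])
E
```

```text
tcp [0.4353 0.1983 0.0818] az 86.62715221137002 tilt z [-0.0005 -0.0021 -1.    ] shift mm [ 0.7182 -0.1384 -0.1949] spin -0.07632059160014651 q6 0.32359911823485366 t 14.2833
[-7.0686 -7.0527 20.6689] [-1.3239  1.4886  0.1121] 0.009904267145925306
```

View pics/f1.png

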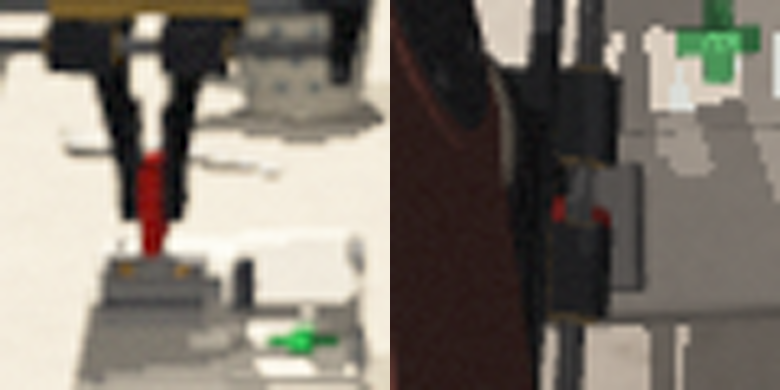

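View pics/f1w.png

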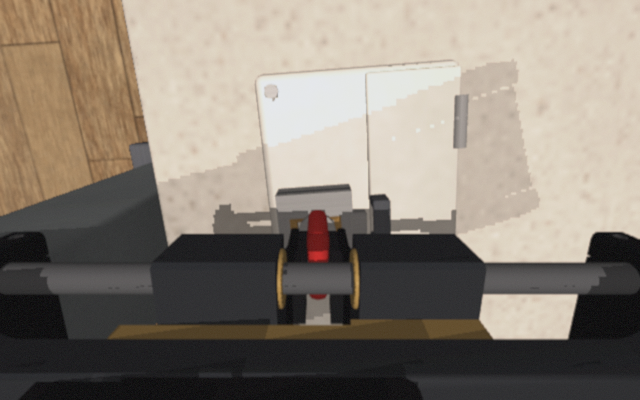

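The bow now lies crosswise, and in the side view the gap between case and keeper looks empty, so the bolt appears drawn. The key has 0.1 rad of play, so I'll turn a little further to sit against the stop.

>>> send_rows([
  [[0, 0, 0], 0.03],
  [[0, 0, 0], 0.03],
  [[0, 0, 0], 0.03],
  [[0, 0, 0], 0],
  [[0, 0, 0], 0],
])

```text
clock: 14.85
tcp_pos: [0.4349, 0.1984, 0.0818]
eef_rot: [2.379, 2.05, -0.004]
wrist_force: [-8.6, -6.7, 21.5]
opening: 0.0098
```

```bash
python3 - <<'E'
from h import *
s=need((.4352,.199,.082),91); print(s['wrist_force'],s['wrist_torque'],s['opening'])
a=cv2.resize(eyes.read_camera("side")[150:180,290:330],(800,600),interpolation=cv2.INTER_CUBIC)
cv2.imwrite("pics/f2.png",a[:,:,::-1])
b=eyes.read_camera("wrist")
cv2.imwrite("pics/f2w.png",cv2.resize(b[170:270,250:410,::-1],None,fx=5,fy=5,interpolation=cv2.INTER_CUBIC))
E
```

```text
tcp [0.4349 0.1984 0.0818] az 81.50455738786783 tilt z [-0.0014 -0.0021 -1.    ] shift mm [ 0.633   0.2519 -0.2035] spin -0.16572673751587716 q6 0.4131373382955951 t 14.85
[-8.6493 -6.6517 21.451 ] [-1.205   1.8215  0.3366] 0.009787801463888789
```

View pics/f2.png

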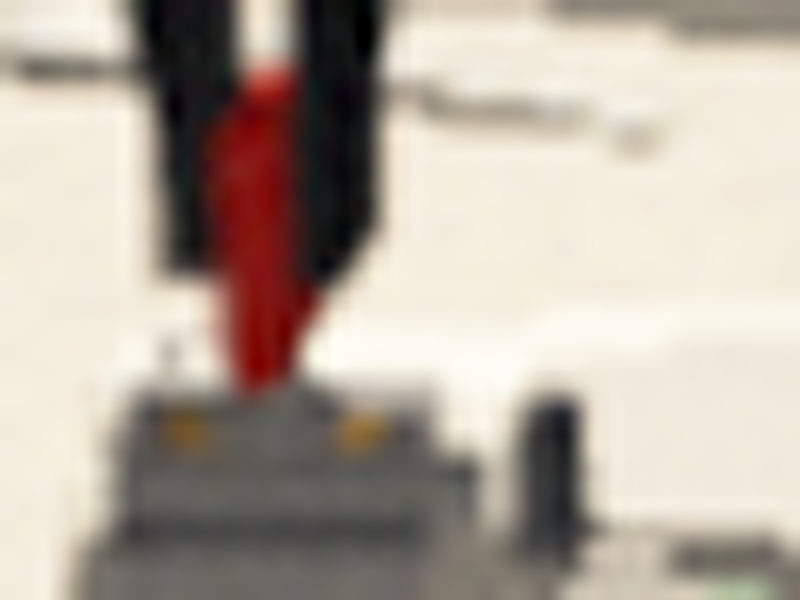

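View pics/f2w.png

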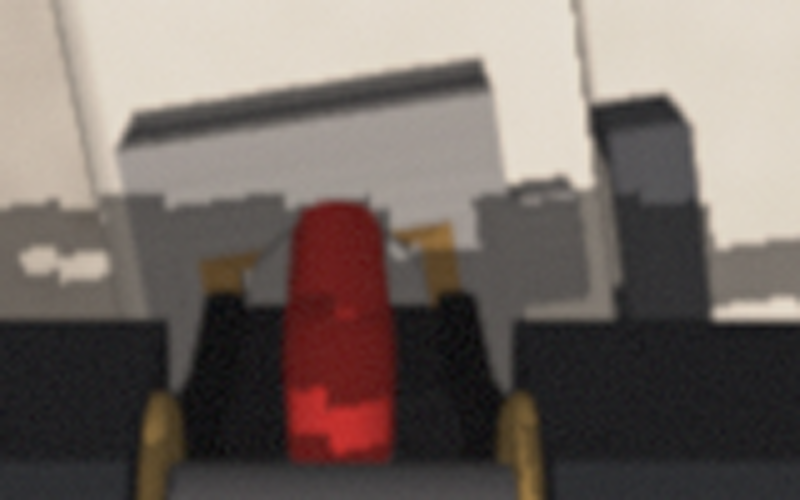

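The moment rose to 0.34 N·m, so the plug is at its stop. The bolt stub ends short of the keeper with a clear gap. I'll ease back slightly, confirm it holds, and check the bystanders.

>>> send_rows([
  [[0, 0, 0], -0.02],
  [[0, 0, 0], 0],
  [[0, 0, 0], 0],
  [[0, 0, 0], 0],
  [[0, 0, 0], 0],
  [[0, 0, 0], 0],
  [[0, 0, 0], 0],
  [[0, 0, 0], 0],
  [[0, 0, 0], 0],
  [[0, 0, 0], 0],
])

```text
clock: 15.78
tcp_pos: [0.4349, 0.1984, 0.0818]
eef_rot: [2.359, 2.074, -0.004]
wrist_force: [-7.9, -5.8, 21.7]
opening: 0.0094
```

```bash
python3 - <<'E'
from h import *
s=need((.4352,.199,.082),91); print(s['wrist_force'],s['wrist_torque'],s['opening'])
cv2.imwrite("pics/t9.png",eyes.read_camera("top")[:,:,::-1])
a=cv2.resize(eyes.read_camera("side")[130:330,240:400],None,fx=3,fy=3,interpolation=cv2.INTER_CUBIC)
cv2.imwrite("pics/s9.png",a[:,:,::-1])
E
```

```text
tcp [0.4349 0.1984 0.0818] az 82.63390828445274 tilt z [-0.0014 -0.0019 -1.    ] shift mm [ 0.596   0.258  -0.1904] spin -0.14601584596012074 q6 0.3933380679518913 t 15.7833
[-7.8589 -5.8396 21.7442] [-1.1524  1.7797  0.1455] 0.009368817730801287
```

View pics/t9.png

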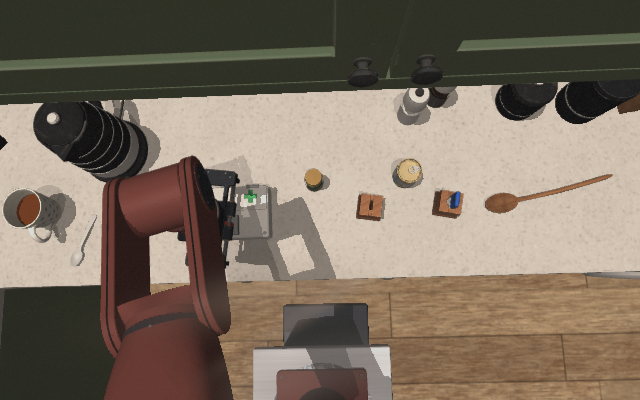

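View pics/s9.png

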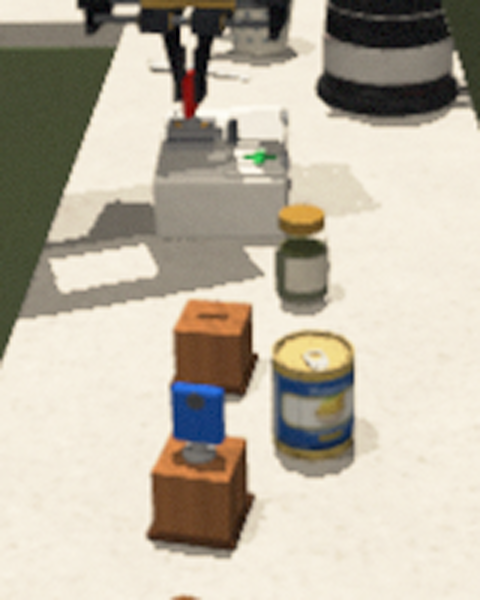

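```bash
python3 -c "
from h import *
print(env.finish_job())
s=env.get_state();print(s['clock'],s['tcp_pos'],s['opening'],s['wrist_force'])"
```

```text
the job is handed in; nothing more can be done
None
the job is handed in; nothing more can be done
```

The red key is fully home in the first-aid box lock and turned clockwise to its stop. I handed the job in at about 16 s, with the gripper still holding it turned.

**What the last checks showed**
- **Seating:** the key stopped hard at TCP z 0.0817 m (predicted 0.082 m), with about 20 N of push. The collar sits on the lock case.
- **Turn:** the gripper turned about 1.72 rad from the box's axes. That is past the 1.57 stop plus the 0.1 rad of play, so the rest is flex or slip in the grip. The moment rose to 0.34 N·m at the furthest point and read 0.15 N·m after I eased back slightly.
- **Bolt:** the side view shows the bolt stub clear of the keeper, so it is drawn back. I could only judge this from the pictures, because the lock and bolt joints can't be read directly.
- **Grip:** the opening held at 9.4–9.9 mm on the 10 mm bow, at 60 N. I saw no slip while pushing the key in.
- **Rest of the scene:** the blue key is still in its stand, and the tin and jar look unmoved in the top view.

**What disagreed**
- The visible fingertips ended about 20 mm short of the stated TCP, so I gripped the bow about 7 mm lower than planned.
- The measured force hardly rose as the key passed the pins, staying under about 3 N instead of the stated 5–15 N. The readings were taken between moves, so they may have missed the peaks.

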